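# Slide a flat plate out over the end of a riser to show its edge

## Task

On the low white riser lie two flat metal plates; push the one with the yellow ends along the riser and out over the end it is nearer to, until its outer yellow band is just wholly out beyond the end of the riser, so that someone can later get hold of it there. It must end lying straight along the riser, with the rest of it still flat on the top. Only push it with the fingers, never grip or lift or tip it, and leave the blue-ended plate and everything else where they stand.

Things in the scene. Friction and masses are not known exactly. Their poses are not given: they have to be found in the camera images.
- riser: White bench riser, fixed to the worktop: flat top without rim, 110 mm deep (its x) and 380 mm long (its y, roughly left-right), its top 60 mm above the worktop, top sheet 12 mm thick, ends open, legs 45 mm in from the ends. Origin: under its centre at worktop height; x away from the robot, y along its length to the left, z up.
- end_left (a point): Point at the middle of the left (+y) end edge of the riser, at the height of its top.
- end_right (a point): Point at the middle of the right (-y) end edge of the riser, at the height of its top.
- yellow_plate: Flat aluminium plate, 75 (x) x 110 (y) x 6 (z) mm, about 0.13 kg, both ends painted yellow for the last 34 mm of its length (bare metal between), the one to push. It lies flat and loose on the riser, its length roughly along the riser, near one end of it. Origin: centre of its underside; z up, y along its 110 mm length, towards the left as seen by the robot.
- blue_plate: Flat aluminium plate, 75 (x) x 110 (y) x 6 (z) mm, about 0.13 kg, both ends painted blue for the last 34 mm of its length (bare metal between), to be left alone. It lies flat and loose on the riser, its length roughly along the riser, near one end of it. Origin: centre of its underside; z up, y along its 110 mm length, towards the left as seen by the robot. The two plates lie at opposite ends of the riser, either way round, with at least 65 mm of bare riser top between them.
- yellow_plate_left_edge (a point): Middle of the yellow plate's left (+y) 75 mm wide end face, 3 mm above its underside.
- yellow_plate_right_edge (a point): Middle of the yellow plate's right (-y) 75 mm wide end face, 3 mm above its underside.
- beaker: Small clear beaker, a loose bystander, 44 mm across, 58 mm tall, beyond the left end of the riser. Origin: centre of its underside.
- red_cap_bottle: Small red-capped bottle, a loose bystander, 40 mm across, 62 mm tall, amber with a red cap, beyond the right end of the riser. Origin: centre of its underside.
- white_cap_bottle: Small white-capped bottle, a loose bystander, 40 mm across, 62 mm tall, left of the analyser. Origin: centre of its underside.

How it is judged:
At the end, for the whole second after the job is handed in: Yellow plate at rest, flat (0.06 rad), outer edge 28 to 50 mm beyond the riser's end, within 0.17 rad of the riser's length and 30 mm of its centre line; blue plate within 10 mm, each loose bystander within 20 mm of its start ((y of yellow_plate_left_edge in the frame of riser between 0.218 and 0.24 m or y of yellow_plate_right_edge in the frame of riser between -0.24 and -0.218 m) and x of yellow_plate in the frame of riser between -0.03 and 0.03 m and height (world z) of yellow_plate between 0.055 and 0.065 m and angle between yellow_plate's own z axis and vertical below 0.06 rad and angle between the y axis of yellow_plate and the y axis of riser, either way round below 0.17 rad and linear speed of yellow_plate below 0.01 m/s and distance of blue_plate from where it was at the start of the episode below 0.01 m and distance of each of beaker, red_cap_bottle, white_cap_bottle from where it was at the start of the episode below 0.02 m); the robot touches nothing.
It fails at once if the yellow plate is lifted more than 12 mm off the riser (height (world z) of yellow_plate above 0.072 m).
It fails at once if the yellow plate is tipped by more than 0.2 rad (angle between yellow_plate's own z axis and vertical above 0.2 rad).
It fails at once if the yellow plate falls off the riser (height (world z) of yellow_plate below 0.045 m).
It fails at once if the blue plate is moved by more than 10 mm (distance of blue_plate from where it was at the start of the episode above 0.01 m).
It fails at once if a loose bystander (beaker or bottle) is moved by more than 20 mm (distance of any of beaker, red_cap_bottle, white_cap_bottle from where it was at the start of the episode above 0.02 m).
It also fails if it takes over 32 s, if anything falls off the work surface, if the arm or the gripper's body presses on something with over 40 N, if the wrist force passes 120 N, or if a joint passes its speed limit or range.

## Robot

A 7-joint arm with a two-finger parallel gripper is mounted at the origin on a cart in front of the work surface, level with it; the furniture and walls round the work are solid. World frame = base frame: x ahead of the robot, y to its left, z up, the work surface at z = 0. Lengths are in m, angles in rad, forces in N, time in s.
With the tool pointing down it reaches from about 0.4 to 0.85 m from the base axis. Payload 4.5 kg.
Tool frame: the origin (TCP) lies midway between the tips of the shut fingers; the grasp point (between the pads) lies 19 mm behind it; z points along the fingers, y is the line along which they close (so a half turn about z gives the same grasp; the last joint's range is limited). The gripper opens to 88 mm and grips with 3 to 60 N. Pads are 18 mm wide; open, the fingers measure 123 mm over their backs; the gripper's body (75 mm by 187 mm) begins 45 mm behind the grasp point.
Start: joints at [1.183, 0.689, -0.195, 1.565, 0.157, 0.902, -0.215], TCP at [0.256, -0.57, 0.239] pointing down, gripper open.
Joint ranges: [-3.01, 3.01], [-0.46, 2.08], [-1.47, 1.51], [0.13, 2.56], [-1, 4.14], [0.04, 2.09], [-2.66, 2.66]. Speed limits (rad/s): [2.57, 2.57, 3.14, 3.14, 3.14, 3.14, 3.14].

## Interface

Orientations are given as a unit quaternion [x, y, z, w].
In Python, from plant import r gives the robot as it stands. The module is installed in compiled form; this text tells all that it offers.
- The arm moves only by the tool step_arm, never from a script. Its argument "series" is a list of rows, each a list of 7 numbers: the shift along the world's x, y, z in mm, then the turn, a rotation vector about the world's x, y, z in rad, then the closure, from 0 (fully open) to 1 (shut). A call has 1 to 20 rows; each row shifts and turns the commanded pose from where the row before left it; what a row does not reach is not made up. A row lasts 1/10 s, in which the tool goes at most 50 mm and 8.59 degrees, less where a joint would pass 70% of its speed; a pose out of reach is approached as far as the arm can. A call is refused whole if a number of a shift passes 50 or a number of a turn 0.15, either way. A call with a gripper value outside its range is refused whole. The fingers move at their own pace and stop on an object; "force" is the grip in N (left out, the last holds). Time passes only in rows, so rows that do not move let the fingers close. It gives the time, the measured TCP pose, the force, the opening and the grip force at its end, in the units of the state.
- r.get_state(): the state, without advancing time (a new reading comes with each control period).
- r.snapshot(name): name is "side" or "top"; returns (picture, depth): 400x640x3 uint8, blue, green, red; 400x640 float32, m along the optical axis (not along the pixel's ray), 0 where there is no reading.
- r.get_calibration(name): a dict with "intrinsics" (3x3 intrinsics, pixels), "pose" (4x4, takes a point from camera to world coordinates). Camera axes: x right, y up, looking along -z (the intrinsics and any distortion apply to the point x, -y, -z); pixel columns grow to the right and rows downward; lengths in m; the calibration is good to about 2 mm. A picture is of the moment at which its call begins. get_calibration takes no time and is no camera call.
- r.finish_job(): hands the job in; it is judged then, once.
The state is a dict: "clock": time; "q": joint angles; "qd": joint speeds; "joint_torque": joint torques, N m; "tool_pos": TCP position; "eef_rot": TCP orientation; "contact_force": force on the tool from outside, world axes, zero at the start; "moment": the same for the moment, N m; "opening": opening from 0.0 (shut) to 1.0 (fully open); "finger_force": force on a finger pad.
Only numpy, scipy, OpenCV 4.12 (cv2) and the standard library are available. Lean on these libraries where they do the work, as an engineer would, in place of code of your own. Each camera call takes 0.05 s, during which the arm holds its last target. There are 200 camera calls.

## Working session

There is one attempt and no reset: what is moved stays moved. The work goes in short steps, Python scripts to look and compute and a tool call to move; the robot and the scene stay as the last step left them, time stands still between calls to the robot, and variables do not carry over. Pictures are saved under pics/ and viewed, at most 10 in all, crops included, and the job is handed in when it is done.

Besides the shell and the picture viewer there is one more tool, called after "Call:" as name(argument=value, ...), one argument or row to a line, values as JSON. step_arm: Moves the arm, as the interface text tells. Its arguments: {"type":"object","properties":{"series":{"type":"array"},"force":{"type":"number"}},"required":["series"]}

```bash
mkdir -p pics; python3 - <<'E'
from plant import r
import cv2,numpy as np
for n in("top","side"):
    p,d=r.snapshot(n); cv2.imwrite(f"pics/{n}0.png",p); np.save(f"{n}0.npy",d)
    c=r.get_calibration(n); print(n,np.array(c["intrinsics"]).round(1).tolist(),np.array(c["pose"]).round(3).tolist(),[k for k in c])
s=r.get_state(); print({k:np.round(v,3).tolist() for k,v in s.items()})
E
```

```text
top [[445.7, 0.0, 323.5], [0.0, 445.7, 200.2], [0.0, 0.0, 1.0]] [[0.008, 0.989, -0.149, 0.351], [-1.0, 0.008, -0.001, 0.182], [0.0, 0.149, 0.989, 1.208], [0.0, 0.0, 0.0, 1.0]] ['intrinsics', 'pose']
side [[463.7, 0.0, 316.9], [0.0, 463.7, 193.5], [0.0, 0.0, 1.0]] [[-0.255, 0.843, -0.474, -0.021], [-0.967, -0.228, 0.114, 0.309], [-0.012, 0.487, 0.873, 1.071], [0.0, 0.0, 0.0, 1.0]] ['intrinsics', 'pose']
{'clock': 0.1, 'q': [1.183, 0.69, -0.195, 1.566, 0.157, 0.902, -0.215], 'qd': [-0.0, -0.001, -0.0, -0.002, -0.002, 0.0, -0.001], 'joint_torque': [-0.003, -52.85, -1.272, -15.384, -0.053, 0.002, 0.0], 'tool_pos': [0.256, -0.57, 0.238], 'eef_rot': [0.978, 0.209, -0.0, -0.001], 'contact_force': [0.953, 0.152, -0.197], 'moment': [0.021, -0.004, -0.045], 'finger_force': 0.0, 'opening': 0.998}
```

View pics/top0.png

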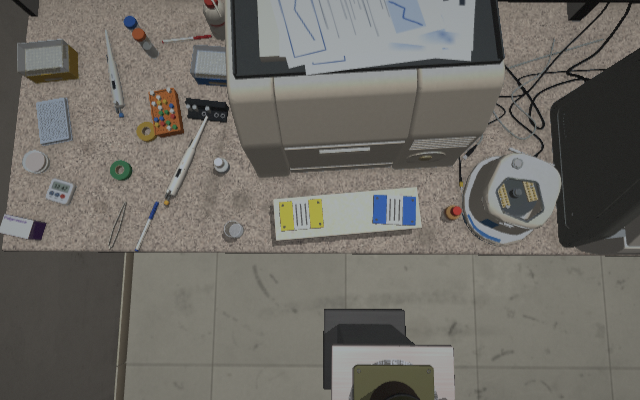

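View pics/side0.png

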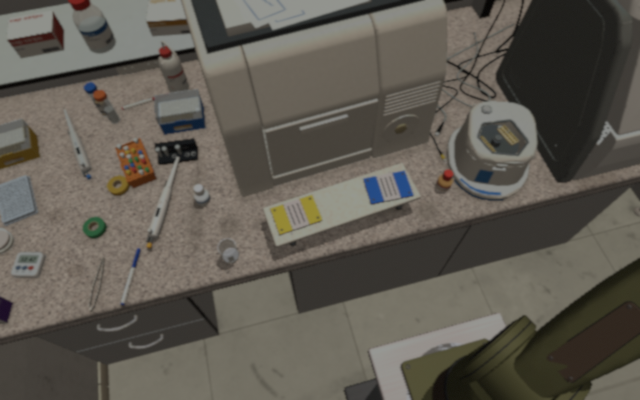

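The yellow plate is at the riser's left end (top view columns 280–323, row 214) and the blue one at the right (373–416, row 210). The beaker is at (232,230), red-capped bottle (453,213), white-capped bottle (220,165), and the analyser front stands behind the riser at about row 175.

```bash
cat > h.py <<'E'
import cv2,numpy as np
from plant import r
def ray(n,uv,z):
    c=r.get_calibration(n);K=np.array(c["intrinsics"]);T=np.array(c["pose"])
    uv=np.atleast_2d(uv).astype(float)
    d=np.c_[(uv[:,0]-K[0,2])/K[0,0],-(uv[:,1]-K[1,2])/K[1,1],-np.ones(len(uv))]@T[:3,:3].T
    return T[:3,3]+d*((z-T[2,3])/d[:,2])[:,None]
def box(n,m,z):
    cs,_=cv2.findContours(m.astype(np.uint8),cv2.RETR_EXTERNAL,cv2.CHAIN_APPROX_NONE)
    P=ray(n,np.vstack(cs)[:,0],z)[:,:2]
    (c,s,a)=cv2.minAreaRect((P*1000).astype(np.float32))
    return np.round(c,1),np.round(s,1),round(a,1),np.round(cv2.boxPoints((c,s,a))).tolist()
def masks(n,p):
    h=cv2.cvtColor(p,cv2.COLOR_BGR2HSV).astype(int);H,S,V=h[...,0],h[...,1],h[...,2]
    roi=np.zeros(H.shape,bool)
    if n=="top": roi[180:245,265:430]=1
    else: roi[160:250,255:430]=1
    y=roi&(H>18)&(H<36)&(S>140)&(V>90); b=roi&(H>100)&(H<125)&(S>140)&(V>70)
    return roi,y,b,h
def big(m):
    k,l,s,_=cv2.connectedComponentsWithStats(m.astype(np.uint8)); return l==1+np.argmax(s[1:,4])
E
python3 - <<'E'
from h import *
for n in("top","side"):
    p=cv2.imread(f"pics/{n}0.png");d=np.load(n+"0.npy")
    roi,y,b,h=masks(n,p)
    print(n,"Y",box(n,y,.066));print("B",box(n,b,.066))
    # riser top via depth: points with z 0.05..0.075
    c=r.get_calibration(n);K=np.array(c["intrinsics"]);T=np.array(c["pose"])
    v,u=np.mgrid[0:400,0:640]
    W=np.stack([(u-K[0,2])/K[0,0]*d,-(v-K[1,2])/K[1,1]*d,-d],-1)@T[:3,:3].T+T[:3,3]
    m=big(cv2.morphologyEx((roi&(W[...,2]>.045)&(W[...,2]<.08)).astype(np.uint8),cv2.MORPH_OPEN,np.ones((3,3))))
    print("R depth",box(n,m,.06), np.median(W[m][:,2]))
    print("px yellow z",np.median(W[y][:,2]))
    # white colour riser
    yy,xx=(205,345) if n=="top" else (203,345)
    print("white hsv",h[yy,xx],"bench",h[235,300] if n=="top" else h[240,330])
    # tall things: print height profile on a column through the riser middle
    if n=="top":
        for rr in range(160,245,5): print(rr,W[rr,348].round(3),W[rr,300].round(3))
        for nm,sl in(("beaker",(slice(218,244),slice(220,246))),("red",(slice(203,224),slice(442,464))),("white",(slice(154,178),slice(210,232)))):
            w=W[sl];q=w[w[...,2]>.03];print(nm,q[:,:2].min(0).round(3),q[:,:2].max(0).round(3),np.percentile(q[:,2],95).round(3),len(q)) if len(q) else print(nm,"none")
    cv2.imwrite(f"pics/{n}_c.png",cv2.resize(p[170:260,200:460],None,fx=3,fy=3,interpolation=cv2.INTER_CUBIC))
E
```

```text
top Y (array([485.2, 241.3]), array([ 71.1, 108.3]), 5.5, [[445.0, 292.0], [455.0, 184.0], [526.0, 191.0], [515.0, 299.0]])
B (array([499.3,   1. ]), array([107.7,  71.9]), 86.8, [[460.0, -51.0], [532.0, -55.0], [538.0, 53.0], [466.0, 57.0]])
R depth (array([489. , 123.2]), array([110.1, 378.8]), 5.4, [[416.0, 307.0], [452.0, -71.0], [562.0, -60.0], [526.0, 317.0]]) 0.061942849807249845
px yellow z 0.06615540847124679
white hsv [ 49  12 171] bench [ 47  10 171]
160 [0.616 0.123 0.119] [0.609 0.242 0.144]
165 [0.618 0.119 0.059] [0.608 0.244 0.097]
170 [0.616 0.117 0.007] [0.605 0.246 0.048]
175 [ 0.603  0.116 -0.   ] [ 0.602  0.249 -0.002]
180 [ 0.589  0.116 -0.001] [ 0.588  0.249 -0.001]
185 [ 0.575  0.116 -0.002] [0.573 0.248 0.002]
190 [0.561 0.116 0.002] [ 0.56   0.248 -0.001]
195 [0.536 0.12  0.064] [0.546 0.248 0.002]
200 [0.524 0.12  0.059] [0.523 0.245 0.057]
205 [0.51  0.12  0.063] [0.509 0.244 0.066]
210 [0.498 0.12  0.06 ] [0.496 0.244 0.069]
215 [0.484 0.12  0.062] [0.483 0.244 0.069]
220 [0.472 0.12  0.061] [0.47  0.244 0.063]
225 [0.459 0.12  0.062] [0.457 0.243 0.066]
230 [0.446 0.12  0.061] [0.445 0.243 0.06 ]
235 [ 0.437  0.116 -0.001] [0.432 0.243 0.065]
240 [0.423 0.117 0.003] [ 0.423  0.246 -0.002]
beaker [0.351 0.182] [0.467 0.441] 0.062 108
red [ 0.479 -0.179] [ 0.517 -0.142] 0.064 155
white [0.351 0.182] [0.64 0.48] 0.065 156
side Y (array([482.3, 242.3]), array([ 70.4, 103.9]), 5.8, [[442.0, 290.0], [452.0, 187.0], [523.0, 194.0], [512.0, 297.0]])
B (array([496.7,   2.3]), array([103.9,  70. ]), 87.8, [[460.0, -48.0], [530.0, -51.0], [534.0, 53.0], [464.0, 56.0]])
R depth (array([487.2, 124.7]), array([112.3, 378.6]), 5.5, [[413.0, 308.0], [449.0, -69.0], [561.0, -58.0], [525.0, 318.0]]) 0.060556914341867385
px yellow z 0.06491495840897232
white hsv [ 28  24 150] bench [16 44 87]
```

View pics/top_c.png

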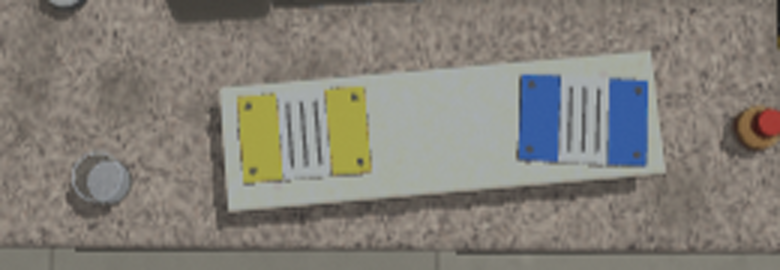

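The crop shows the yellow plate square to the riser with its left edge about 17 mm inside the end, and the beaker is well off the push line. The boxes match the given sizes. Next I check obstacle heights along the swing-over path.

```bash
python3 - <<'E'
from h import *
P=[]
for n in("top","side"):
    d=np.load(n+"0.npy");c=r.get_calibration(n);K=np.array(c["intrinsics"]);T=np.array(c["pose"])
    v,u=np.mgrid[0:400,0:640]
    W=np.stack([(u-K[0,2])/K[0,0]*d,-(v-K[1,2])/K[1,1]*d,-d],-1)@T[:3,:3].T+T[:3,3]
    P.append(W[d>0])
P=np.vstack(P)
print("rows x 0.30..0.70 step .05; cols y -0.7..0.4 step .1; max z")
for x in np.arange(.25,.72,.05):
    print(round(x,2),[round(float(np.percentile(P[m][:,2],99)),2) if (m:=(abs(P[:,0]-x)<.025)&(abs(P[:,1]-y)<.05)).sum()>5 else None for y in np.arange(-.7,.41,.1)])
for z in(.1,.15,.2,.25,.3,.35,.4):
    m=(abs(P[:,2]-z)<.025)&(P[:,1]>-.1)&(P[:,1]<.3)&(P[:,0]>.4); print(z,np.percentile(P[m][:,0],2).round(3) if m.sum()>5 else None)
R=np.array([[.9954,-.0955],[.0955,.9954]])
o=np.array([.4885,.1238])
for nm,c in(("Y",(.4845,.2415)),("B",(.4985,.0015))): print(nm,((np.array(c)-o)@R*1000).round(1))
for yr in(.045,.063,.119): print(yr,(o+R@[.007,yr]).round(4))
E
```

```text
rows x 0.30..0.70 step .05; cols y -0.7..0.4 step .1; max z
0.25 [-0.89, -0.89, -0.89, -0.89, -0.89, -0.89, -0.89, -0.89, -0.89, -0.89, -0.89, -0.89]
0.3 [-0.89, -0.89, -0.89, -0.89, -0.89, -0.89, -0.89, -0.89, -0.89, -0.89, -0.89, -0.89]
0.35 [-0.89, -0.89, -0.89, -0.89, -0.89, -0.89, -0.89, -0.89, -0.89, -0.89, -0.89, -0.89]
0.4 [0.0, 0.17, 0.28, 0.18, 0.03, 0.0, 0.0, 0.0, 0.0, 0.05, 0.06, 0.0]
0.45 [-0.52, 0.1, 0.37, 0.31, 0.14, 0.12, 0.06, 0.07, 0.07, 0.07, 0.07, 0.06]
0.5 [-0.3, 0.1, 0.43, 0.41, 0.14, 0.14, 0.07, 0.07, 0.07, 0.07, 0.07, 0.01]
0.55 [None, None, 0.48, 0.46, 0.15, 0.14, 0.06, 0.07, 0.07, 0.06, 0.06, 0.0]
0.6 [None, None, 0.45, 0.44, 0.15, 0.15, 0.17, 0.24, 0.28, 0.29, 0.3, 0.31]
0.65 [None, None, 0.0, 0.4, 0.15, 0.34, 0.35, 0.37, 0.38, 0.39, 0.4, 0.4]
0.7 [None, None, 0.0, 0.37, 0.01, 0.41, 0.41, 0.44, 0.45, 0.45, 0.44, 0.44]
0.1 0.601
0.15 0.603
0.2 0.605
0.25 0.607
0.3 0.617
0.35 0.641
0.4 0.666
Y [  7.3 117.5]
B [  -1.7 -122.7]
0.045 [0.4912 0.1693]
0.063 [0.4895 0.1872]
0.119 [0.4841 0.2429]
```

The analyser front is at x≈0.60 m and a lid on the right rises to 0.48 m where x>0.4, so I swing round close to the base. The fingers go part-shut so that they push as two contacts across the plate's width.

Call:
step_arm(
  series=[
    [0,24,0,0,0,0.024,0.66],
    [0,24,0,0,0,0.024,0.66],
    [0,24,0,0,0,0.024,0.66],
    [0,24,0,0,0,0.024,0.66],
    [0,24,0,0,0,0.024,0.66],
    [0,24,0,0,0,0.024,0.66],
    [0,24,0,0,0,0.024,0.66],
    [0,24,0,0,0,0.024,0.66],
    [0,24,0,0,0,0.024,0.66],
    [0,24,0,0,0,0.024,0.66],
    [15,16,0,0,0,0.053,0.66],
    [15,16,0,0,0,0.053,0.66],
    [15,16,0,0,0,0.053,0.66],
    [15,16,0,0,0,0.053,0.66],
    [15,16,0,0,0,0.053,0.66],
    [12,20,0,0,0,0.056,0.66],
    [12,20,0,0,0,0.056,0.66],
    [12,20,0,0,0,0.056,0.66],
    [12,20,0,0,0,0.056,0.66],
    [12,20,0,0,0,0.056,0.66],
  ],
)

```text
clock: 2.1
tool_pos: [0.3911, -0.1494, 0.2386]
eef_rot: [0.823, 0.568, -0.0, -0.0]
contact_force: [0.1, -0.6, -0.8]
opening: 0.34
finger_force: 0.0
```

Call:
step_arm(
  series=[
    [7,22,0,0,0,0.033,0.66],
    [7,22,0,0,0,0.033,0.66],
    [7,22,0,0,0,0.033,0.66],
    [7,22,0,0,0,0.033,0.66],
    [7,22,0,0,0,0.033,0.66],
    [7,22,0,0,0,0.033,0.66],
    [7,22,0,0,0,0.033,0.66],
    [7,22,0,0,0,0.033,0.66],
    [7,22,0,0,0,0.033,0.66],
    [7,22,0,0,0,0.033,0.66],
    [7,22,0,0,0,0.033,0.66],
    [7,22,0,0,0,0.033,0.66],
    [7,22,0,0,0,0.033,0.66],
    [8,22,0,0,0,0.028,0.66],
    [0,0,-30,0,0,0,0.66],
    [0,0,-30,0,0,0,0.66],
    [0,0,-30,0,0,0,0.66],
    [0,0,-20,0,0,0,0.66],
    [0,0,0,0,0,0,0.66],
    [0,0,0,0,0,0,0.66],
  ],
)

```text
clock: 4.1
tool_pos: [0.4898, 0.1578, 0.1288]
eef_rot: [0.673, 0.739, -0.0, -0.0]
contact_force: [0.1, 0.7, -0.1]
opening: 0.339
finger_force: 0.0
```

```bash
python3 - <<'E'
from h import *
p,d=r.snapshot("side"); cv2.imwrite("pics/s1.png",cv2.resize(p[110:290,200:460],None,fx=3,fy=3))
s=r.get_state();print(np.round(s["tool_pos"],4),np.round(s["eef_rot"],4),s["contact_force"],s["opening"])
E
```

```text
[0.4903 0.1581 0.1295] [6.735e-01 7.392e-01 6.000e-04 2.000e-04] [ 0.12123739  0.4900309  -0.3679501 ] 0.34121741150223495
```

View pics/s1.png

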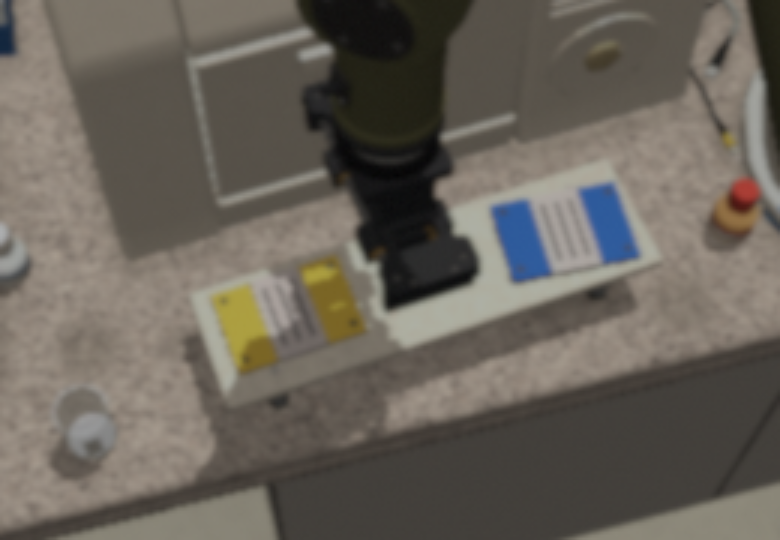

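The gripper is above the bare riser between the plates, clear of both (yellow plate at about (290,315) in the crop, blue at about (565,230)). Next I descend.

Call:
step_arm(
  series=[
    [0,0,-20,0,0,0,0.66],
    [0,0,-20,0,0,0,0.66],
    [0,0,-15,0,0,0,0.66],
    [0,0,-5,0,0,0,0.66],
    [0,0,-3,0,0,0,0.66],
    [0,0,-2,0,0,0,0.66],
    [0,0,-1,0,0,0,0.66],
    [0,0,0,0,0,0,0.66],
    [0,0,0,0,0,0,0.66],
  ],
)

```text
clock: 5.05
tool_pos: [0.4901, 0.1578, 0.0631]
eef_rot: [0.673, 0.739, 0.0, 0.0]
contact_force: [-0.4, -0.0, 0.4]
opening: 0.337
finger_force: 0.0
```

Call:
step_arm(
  series=[
    [0,0,-1,0,0,0,0.66],
    [-0.4,4,0,0,0,0,0.66],
    [-0.4,4,0,0,0,0,0.66],
    [-0.4,4,0,0,0,0,0.66],
    [-0.4,4,0,0,0,0,0.66],
    [-0.4,4,0,0,0,0,0.66],
    [-0.4,4,0,0,0,0,0.66],
    [-0.4,4,0,0,0,0,0.66],
    [-0.4,4,0,0,0,0,0.66],
    [-0.4,4,0,0,0,0,0.66],
    [0,0,0,0,0,0,0.66],
  ],
)

```text
clock: 6.15
tool_pos: [0.4862, 0.1951, 0.0618]
eef_rot: [0.673, 0.74, 0.001, -0.0]
contact_force: [0.5, 0.0, 0.5]
opening: 0.339
finger_force: 0.0
```

```bash
cat > look.py <<'E'
from h import *
import sys
R=np.array([[.9954,-.0955],[.0955,.9954]]);o=np.array([488.5,123.8])
for n in("top","side"):
    p,d=r.snapshot(n); h=cv2.cvtColor(p,cv2.COLOR_BGR2HSV).astype(int);H,S,V=h[...,0],h[...,1],h[...,2]
    roi=np.zeros(H.shape,bool)
    if n=="top": roi[180:245,240:430]=1
    else: roi[160:260,235:430]=1
    m=roi&(H>18)&(H<36)&(S>130)&(V>45)
    b=box(n,m,.066); print(n,b[:3],"riser-frame corners",((np.array(b[3])-o)@R).round().tolist())
    x0,x1=(200,460);y0,y1=(170,260) if n=="top" else (130,280)
    cv2.imwrite(f"pics/{n}{sys.argv[1]}.png",cv2.resize(p[y0:y1,x0:x1],None,fx=3,fy=3,interpolation=cv2.INTER_CUBIC))
s=r.get_state();t=s["tool_pos"];print("tool riser",((t[:2]*1000-o)@R).round(1),t[2].round(4),np.round(s["contact_force"],1),s["clock"])
E
python3 look.py 2
```

```text
top (array([482. , 274.4]), array([72.2, 83.1]), 5.2) riser-frame corners [[-28.0, 193.0], [-28.0, 109.0], [44.0, 108.0], [44.0, 192.0]]
side (array([481.5, 264.1]), array([ 71.9, 104.9]), 5.2) riser-frame corners [[-29.0, 193.0], [-30.0, 88.0], [42.0, 88.0], [43.0, 193.0]]
tool riser [ 4.6 70.5] 0.0617 [-0.2  0.4 -0.5] 6.25
```

View pics/side2.png

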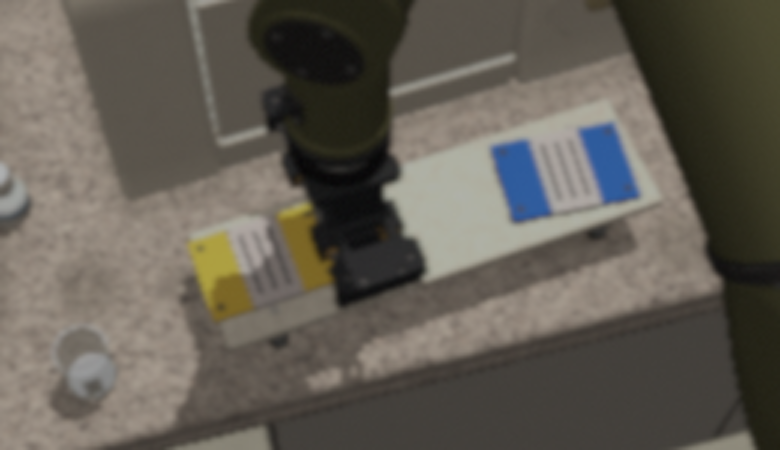

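Both views put the plate's outer edge at 193 mm (riser end at 190). It is straight and 123 mm ahead of the tool, so it needs about 35 mm more.

Call:
step_arm(
  series=[
    [-0.4,4,0,0,0,0,0.66],
    [-0.4,4,0,0,0,0,0.66],
    [-0.4,4,0,0,0,0,0.66],
    [-0.4,4,0,0,0,0,0.66],
    [-0.4,4,0,0,0,0,0.66],
    [-0.4,4,0,0,0,0,0.66],
    [-0.4,4,0,0,0,0,0.66],
    [-0.3,3,0,0,0,0,0.66],
    [-0.2,2,0,0,0,0,0.66],
    [0,0,0,0,0,0,0.66],
    [0,0,0,0,0,0,0.66],
  ],
)

```text
clock: 7.35
tool_pos: [0.4831, 0.227, 0.0618]
eef_rot: [0.673, 0.739, 0.0, -0.0]
contact_force: [0.9, 0.3, 0.8]
opening: 0.341
finger_force: 0.0
```

```bash
python3 look.py 3
```

```text
top (array([478.2, 307.1]), array([72.4, 81.7]), 4.8) riser-frame corners [[-28.0, 225.0], [-29.0, 143.0], [43.0, 142.0], [44.0, 224.0]]
side (array([477.1, 297. ]), array([ 72.7, 101.4]), 5.1) riser-frame corners [[-31.0, 224.0], [-32.0, 123.0], [41.0, 123.0], [42.0, 224.0]]
tool riser [  4.4 103.1] 0.0618 [-0.3 -0.2  0.2] 7.45
```

View pics/side3.png

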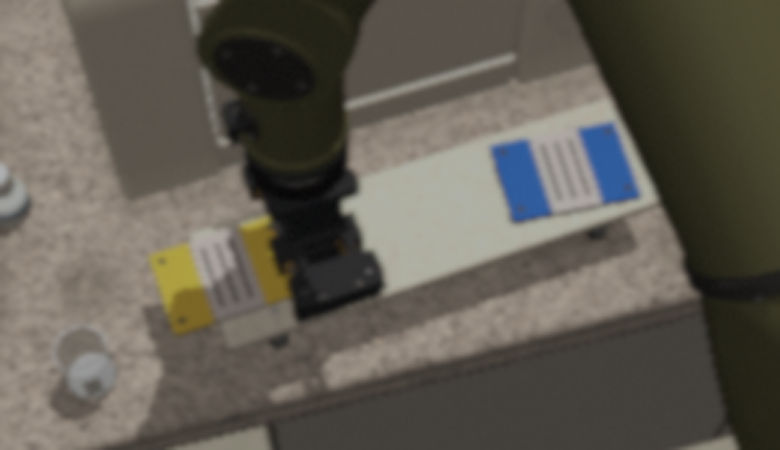

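The outer edge is at about 225 mm, 35 mm out. I give it 3 mm more for margin, then back off and lift clear.

Call:
step_arm(
  series=[
    [-0.2,2,0,0,0,0,0.66],
    [-0.1,1,0,0,0,0,0.66],
    [0,0,0,0,0,0,0.66],
    [0,0,0,0,0,0,0.66],
    [1,-8,0,0,0,0,0.66],
    [1,-12,0,0,0,0,0.66],
    [0,0,10,0,0,0,0.66],
    [0,0,30,0,0,0,0.66],
    [0,0,40,0,0,0,0.66],
    [0,-20,40,0,0,0,0.66],
    [0,-40,30,0,0,0,0.66],
    [-5,-40,0,0,0,0,0.66],
    [-5,-40,0,0,0,0,0.66],
    [-5,-40,0,0,0,0,0.66],
    [0,0,0,0,0,0,0.66],
    [0,0,0,0,0,0,0.66],
  ],
)

```text
clock: 9.05
tool_pos: [0.4697, 0.0287, 0.2124]
eef_rot: [0.674, 0.738, 0.0, 0.0]
contact_force: [-0.5, 0.2, -0.4]
opening: 0.338
finger_force: 0.0
```

```bash
python3 look.py 4
```

```text
top (array([479.1, 295.9]), array([ 73.7, 109.1]), 5.2) riser-frame corners [[-30.0, 227.0], [-30.0, 118.0], [44.0, 118.0], [44.0, 227.0]]
side (array([496.5, 133.7]), array([ 74.5, 437.3]), 6.5) riser-frame corners [[-32.0, 227.0], [-25.0, -210.0], [50.0, -209.0], [42.0, 228.0]]
tool riser [-27.2 -90.6] 0.2123 [0.6 0.5 0.4] 9.15
```

View pics/top4.png

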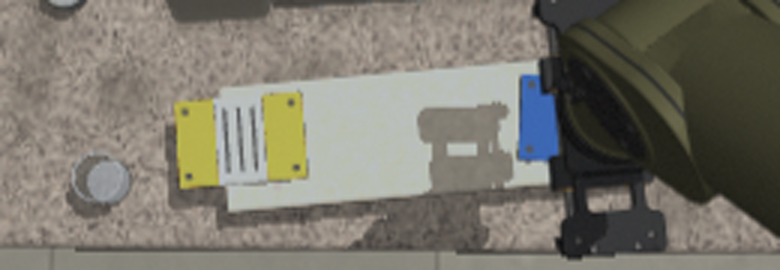

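The yellow plate lies straight (5.2° against the riser's 5.4°), with its outer edge about 37–38 mm beyond the end. Its outer band ends at column 215, left of the riser edge at about 222. The beaker and the visible part of the blue plate have not moved, and the robot touches nothing, so I hand in.

```bash
python3 -c "
from plant import r
print(r.finish_job())"
```

```text
the job is handed in; nothing more can be done
None
```

I pushed the yellow plate out over the riser's left end and handed the job in: by the last pictures it lies straight, its outer edge about 37 mm beyond the end with the outer yellow band wholly clear; hand-in gave no verdict.

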